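Find the heavy side of a rotor on the balancing stand

ROBOT

A 7-joint arm with a two-finger parallel gripper is mounted at the origin on the work surface; the furniture and walls round the work are solid. World frame = base frame: x ahead of the robot, y to its left, z up, the work surface at z = 0. Lengths are in m, angles in rad, forces in N, time in s.
With the tool pointing down it reaches from about 0.425 to 0.825 m from the base axis. Payload 3.6 kg.
Tool frame: the origin (TCP) lies where the fingers leave the gripper's body, on its centre line; the fingertips stand 73 mm ahead of it and the grasp point (between the pads) lies 54 mm ahead of it; z points along the fingers, y is the line along which they close (so a half turn about z gives the same grasp; the last joint's range is limited). The gripper opens to 85 mm and grips with 20 to 120 N. Pads are 22 mm wide; open, the fingers measure 114 mm over their backs; the gripper's body (76 mm by 85 mm) begins 54 mm behind the grasp point. The pads swing forward as they close: fully open they stand 13 mm farther back than shut.
Start: joints at [1.083, 0.615, -0.013, 1.423, 0.008, 1.103, -0.04], TCP at [0.29, -0.582, 0.304] pointing down, gripper open.
Joint ranges: [-3.12, 3.12], [-0.3, 2.06], [-1.34, 1.32], [0.26, 2.42], [-1.36, 4.5], [0.01, 1.98], [-2.84, 2.84]. Speed limits (rad/s): [2.79, 2.79, 3.14, 3.14, 3.14, 3.14, 3.14].

INTERFACE

Orientations are given as a unit quaternion [x, y, z, w].
In Python, from station import arm, snapshot, camera_info, ticket gives the robot as it stands. Calls block until the motion is done:
- arm.movep(position, orientation): joint-space move of the TCP to a pose.
- arm.line_to(position, velocity=0.15, ori=None): straight line of the TCP; ori=None keeps the orientation; velocity is the mean speed in m/s.
- arm.move_j(angles): joint-space move.
- arm.move_gripper(opening, effort=None): opening from 0.0 (shut) to 1.0 (fully open); effort is the grip in N (None keeps the last); returns when the fingers have stopped.
- arm.pause(seconds).
- arm.ik(position, orientation): joint angles nearest the present ones, or None.
- snapshot(name): name is "scene" or "top" or "wrist"; returns the picture (384x512x3 uint8, blue, green, red); there is no depth.
- camera_info(name): a dict with "fx", "fy", "cx", "cy" (pixels), "R" (3x3) and "t" (3): a world point X has camera coordinates R X + t; the wrist camera has in their place "T_tool_cam" (4x4, takes a point from camera to tool coordinates, whose origin is the TCP and whose axes are the flange's). Camera axes: x right, y down, z forward; pixel columns grow to the right and rows downward; lengths in m; the calibration is good to about 2 mm. A picture is of the moment at which its call begins: read the wrist's pose just before it. camera_info takes no time and is no camera call.
A pose or a line that the arm cannot do raises arm.MotionError and nothing moves.
- ticket.finish_job(): hands the job in; it is judged then, once.
Readings, each from a call of its own:
- arm.read_time(): time.
- arm.read_joint_positions(): joint angles.
- arm.read_dq(): joint speeds.
- arm.read_effort(): joint torques, N m.
- arm.read_tool_pos(): TCP position.
- arm.read_eef_rot(): TCP orientation.
- arm.read_ft_force(): force on the tool from outside, world axes, zero at the start.
- arm.read_wrist_torque(): the same for the moment, N m.
- arm.read_opening(): opening from 0.0 (shut) to 1.0 (fully open).
- arm.read_finger_force(): force on a finger pad.
Only numpy, scipy, OpenCV 4.12 (cv2) and the standard library are available. Lean on these libraries where they do the work, as an engineer would, in place of code of your own. Each camera call takes 0.05 s, during which the arm holds its last target. There are 200 camera calls.

TASK

The tip box has been left in front of the balancing stand's crank: push it across the desk, without lifting it, until it stands centred on the green mat. Then grip the red crank handle and turn the rotor by it through one full turn, feeling which side of the rotor is heavy. Finish still gripping the handle, holding the rotor still with its heavy side straight down; leave the other things on the desk alone.

Things in the scene. Friction and masses are not known exactly. Their poses are not given: they have to be found in the camera images.
- tip_box: closed pipette tip box, blue with a clear lid that does not open, 88 mm along its x, 122 mm along its y, 70 mm tall, about 0.25 kg, loose on the desk (friction about 0.6). Origin: centre of its underside, z up. Its side walls are flat up to 45 mm, with the lid flush above
- mat: green sheet with a thin white line near its edge, 125 mm along its x, 160 mm along its y, stuck flat on the desk (1 mm, nothing to catch on). Origin: its centre, z up. Target of the tip box; the box's own turning does not matter
- stand: grey static balancing stand bolted to the desk; its level shaft lies along its x axis, 125 mm above the desk. Origin: on the desk under the stand, +x to the back (away from the robot), z up. The base plate reaches from x -50 to +46 mm, 150 mm wide, 14 mm thick; post and bearing at x +10 to +47 mm
- disc_center (a point): centre of the rotor's smooth disc, 120 mm across, 22 mm thick (stand frame -15, 0, +125 mm). A slug of about 0.3 kg is hidden in the disc, 44 mm from the axis, on a side that cannot be seen and differs every time (any angle from the handle); level with the axis it turns the rotor with about 0.13 N m, felt at the handle as 3.2 N added to or taken from the drag
- axis_point (a point): fixed point on the rotor's axis (stand frame -85, 0, +125 mm), centre of the circle that the middle of the handle describes; same axes as the stand
- crank_handle: red round grip, 21 mm thick, 68 mm long, level, parallel to the shaft, pointing at the robot; origin at its middle, 40 mm from the axis. Behind it is the crank arm (stand frame x -40 to -52 mm, reaching 52 mm from the axis, counterweighted). The grip revolves freely on its pin, so the hand can keep its direction all the way round; it weighs 20 g, balanced by the counterweight
- rotor (a joint): angle of the rotor about the stand's +x axis, rad, unlimited. At 0 the handle is straight above the axis; at q the handle's middle lies at y = -40 mm sin q, z = +40 mm cos q from axis_point in the stand's frame. The bearing drags with a constant 0.17 N m (4.3 N at the handle), so the rotor stays wherever it is left
- reagent_bottle: white bottle with a red screw cap, 58 mm wide, 138 mm tall, left of the stand, beside the end of the monitor (a fixed screen seen edge-on along the left of the desk: x 0.2 to 0.7 m, y 0.2 to 0.3 m from the robot, top 0.38 m above the desk; keep the arm clear of it)
- beaker: small clear glass beaker, 61 mm wide, 70 mm tall, right of the stand, at the back
- dropper_bottle_1: small white dropper bottle with red top, 30 mm wide, 91 mm tall, near the robot
- rubber_stamp: dark red rubber stamp, 26x54x62 mm, near the robot
- stapler: black stapler, 30x135x42 mm, near the robot, right

How it is judged:
On the way, in this order (a step that is already met when the one before it is completed fails the run):
1. the tip box stands on the mat, its centre within 30 mm of the mat's (horizontal distance between tip_box and mat below 0.03 m and angle between tip_box's own z axis and vertical below 0.05 rad and linear speed of tip_box below 0.02 m/s), for 0.2 s.
2. the gripped handle has been turned round to the far side of its circle (more than 72 mm from where it started) (distance of crank_handle from where it was at the start of the episode above 0.072 m and contact force between the fingers and crank_handle above 1 N).
3. the gripped handle has come round again to within 22 mm of where it started (distance of crank_handle from where it was at the start of the episode below 0.022 m and contact force between the fingers and crank_handle above 1 N).
At the end, for the whole second after the job is handed in: The fingers grip the crank handle (more than 1 N), the rotor is still, its hidden slug is within 20 degrees of straight below the axis, and the tip box stands upright with its centre within 30 mm of the mat's (all of step 1 and contact force between the fingers and crank_handle above 1 N and velocity of joint rotor between -0.1 and 0.1 rad/s and y of heavy_side in the frame of stand between -0.015 and 0.015 m and z of heavy_side in the frame of stand below 0.125 m); the arm keeps its last pose, push and grip.
It fails at once if the tip box is lifted off the desk (15 mm) or tipped (height (world z) of tip_box above 0.015 m or angle between tip_box's own z axis and vertical above 0.3 rad).
It fails at once if another thing on the desk is moved by more than 30 mm (distance of any of reagent_bottle, beaker, dropper_bottle_1, rubber_stamp, stapler from where it was at the start of the episode above 0.03 m).
It also fails if it takes over 72 s, if anything falls off the work surface, if the arm or the gripper's body presses on something with over 40 N, if the wrist force passes 120 N, or if a joint passes its speed limit or range.

## Working session

There is one attempt and no reset: what is moved stays moved. The work goes in short steps, each a Python script; the robot and the scene stay as the last script left them, time stands still between calls to the robot, and variables do not carry over. Pictures are saved under pics/ and viewed, at most 10 in all, crops included, and the job is handed in when it is done.

```bash
mkdir -p pics; ls; python3 - <<'E'
from station import arm, snapshot, camera_info
import cv2,numpy as np
for n in ("scene","top"):
    im=snapshot(n); cv2.imwrite(f"pics/{n}0.png",im)
    c=camera_info(n); print(n,{k:np.round(v,4).tolist() for k,v in c.items()})
a=cv2.imread("pics/scene0.png");b=cv2.imread("pics/top0.png")
print(arm.read_time(),arm.read_tool_pos(),arm.read_eef_rot())
E
```

```text
pics
scene {'fx': 456.6481, 'fy': 456.6481, 'cx': 254.7164, 'cy': 191.7242, 'R': [[-0.8502, -0.5265, -0.003], [-0.3498, 0.569, -0.7442], [0.3936, -0.6317, -0.6679]], 't': [0.305, 0.3573, 0.854]}
top {'fx': 437.9856, 'fy': 437.9856, 'cx': 251.5336, 'cy': 194.0705, 'R': [[-0.0272, -0.9996, 0.0028], [-0.9817, 0.0262, -0.1888], [0.1887, -0.0079, -0.982]], 't': [-0.1402, 0.5067, 0.9658]}
0.1 [ 0.2894     -0.58144125  0.30285879] [ 9.73452530e-01  2.28886088e-01 -2.70515600e-04 -1.12086111e-03]
```

View pics/scene0.png

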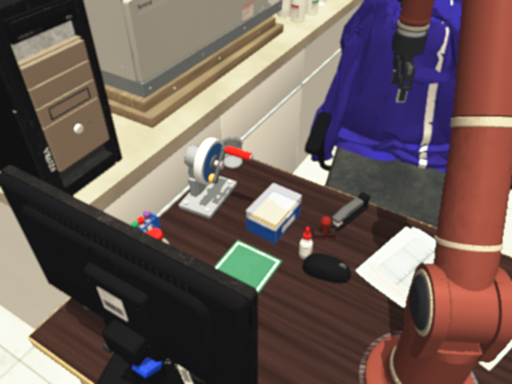

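View pics/top0.png

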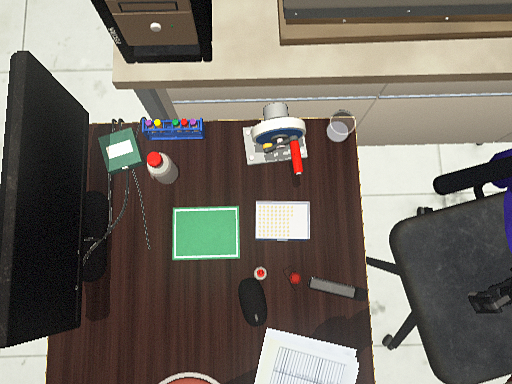

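The scene view shows the stand with its red handle (230,152), the box (273,212) and the mat (248,265). The top view shows the handle running from (293,140) to (298,173), the box at (283,221), the mat at (206,233) and the stand base at about (277,145).

```bash
cat > h.py <<'E'
import cv2,numpy as np
from station import arm, snapshot, camera_info
from scipy.spatial.transform import Rotation as Ro
def ray(n,p):
    c=camera_info(n);R=np.array(c["R"]);t=np.array(c["t"])
    d=R.T@np.array([(p[0]-c["cx"])/c["fx"],(p[1]-c["cy"])/c["fy"],1.]);o=-R.T@t
    return o,d/np.linalg.norm(d)
def onz(n,p,z):
    o,d=ray(n,p);return o+d*(z-o[2])/d[2]
def tri(p1,p2):
    o1,d1=ray("top",p1);o2,d2=ray("scene",p2)
    s=np.linalg.lstsq(np.c_[d1,-d2],o2-o1,rcond=None)[0]
    a=o1+s[0]*d1;b=o2+s[1]*d2
    return (a+b)/2,np.linalg.norm(a-b)
def mask(im,lo,hi,roi):
    h=cv2.cvtColor(im,cv2.COLOR_BGR2HSV);m=cv2.inRange(h,lo,hi)
    z=np.zeros_like(m);x0,y0,x1,y1=roi;z[y0:y1,x0:x1]=m[y0:y1,x0:x1];return z
def biggest(m):
    return max(cv2.findContours(m,cv2.RETR_EXTERNAL,cv2.CHAIN_APPROX_NONE)[0],key=cv2.contourArea)
def ends(c):
    p=c.reshape(-1,2).astype(float);u=cv2.fitLine(c,cv2.DIST_L2,0,.01,.01).ravel();d=u[:2];
    if d[1]<0:d=-d
    s=(p-u[2:])@d;w=(p-u[2:])@np.array([-d[1],d[0]]);m=u[2:]+np.array([-d[1],d[0]])*(w.max()+w.min())/2
    return m+d*s.min(),m+d*s.max()
E
python3 - <<'E'
from h import *
T=cv2.imread("pics/top0.png");S=cv2.imread("pics/scene0.png")
np.set_printoptions(precision=4,suppress=True)
g=biggest(mask(T,(45,80,50),(85,255,255),(165,195,250,270)))
r=cv2.minAreaRect(g);print("mat",r,[onz("top",p,.001) for p in cv2.boxPoints(r)],onz("top",r[0],.001))
g=biggest(mask(S,(45,80,50),(85,255,255),(200,230,290,300)))
print("mat scene",onz("scene",cv2.minAreaRect(g)[0],.001))
red=((0,150,90),(8,255,255))
ct=biggest(mask(T,*red,(285,130,310,180)));cs=biggest(mask(S,*red,(215,135,260,170)))
et,es=ends(ct),ends(cs);print(et,es)
for a,b in((0,1),(1,0),(0,0),(1,1)):print("handle",a,b,tri(et[a],es[b]))
out=np.hstack([cv2.resize(T[90:280,160:350],None,fx=2.1,fy=2.1),cv2.resize(S[125:255,160:320],(400,399)[::1] if 0 else (491,399))])
out=cv2.resize(out,(800,int(out.shape[0]*800/out.shape[1])));cv2.imwrite("pics/crop.png",out);print(out.shape)
E
```

```text
mat ((205.5, 232.5), (53.0, 67.0), 90.0) [array([0.4877, 0.0384, 0.001 ]), array([ 0.4833, -0.1231,  0.001 ]), array([ 0.3567, -0.1204,  0.001 ]), array([0.361 , 0.0375, 0.001 ])] [ 0.4215 -0.0419  0.001 ]
mat scene [ 0.4225 -0.0653  0.001 ]
(array([293.7335, 139.8998]), array([298.1933, 172.564 ])) (array([225.0871, 147.766 ]), array([250.0908, 157.068 ]))
handle 0 1 (array([ 0.5674, -0.2569,  0.1468]), np.float64(0.06500914482563677))
handle 1 0 (array([ 0.5481, -0.2329,  0.1804]), np.float64(0.06493309862219689))
handle 0 0 (array([ 0.5958, -0.2447,  0.1598]), np.float64(0.001269077177015354))
handle 1 1 (array([ 0.5263, -0.2513,  0.1542]), np.float64(0.0016104428127779924))
(358, 800, 3)
```

View pics/crop.png

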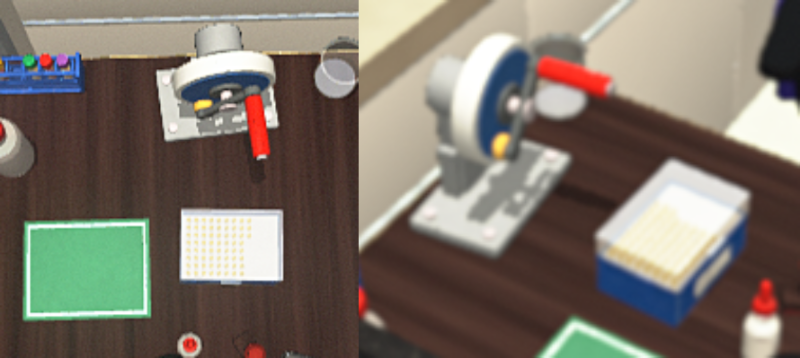

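Crop scale is 1.888 from (160,90). The base's near edge runs from (168,140) to (278,128), and the box lid spans (181,209) to (282,281). The handle measures 70 mm long, as it should.

```bash
python3 - <<'E'
from h import *
np.set_printoptions(precision=4,suppress=True)
f=lambda p,z:onz("top",np.array(p)/1.888+[160,90],z)
a,b,c=f((168,140),.014),f((279,128),.014),f((157,70),.014)
print("base",a,b,c,np.linalg.norm(a-b),np.linalg.norm(a-c))
yv=(a-b)/np.linalg.norm(a-b);xv=np.array([yv[1],-yv[0],0]);print("yaw",np.arctan2(xv[1],xv[0]))
o=(a+b)/2+.05*xv;ax=o-.085*xv;ax[2]=.125;print("origin",o,"axis",ax)
hm=np.array([.561,-.248,.157]);d=hm-ax;print("handle rel stand",d@xv,d@yv,d[2],np.hypot(d@yv,d[2]))
# scene base corner check
g=lambda p,z:onz("scene",np.array(p)*[160/441,130/358]+np.array([160-359*160/441,125]),z)
print("scene base near-left, near-right",g((495,252),.014),g((571,155),.014),g((412,222),.014))
L=[f(p,.07) for p in((181,209),(282,211),(282,281),(181,279))];print("box",*L,np.mean(L,0))
for p in ((0,0,0),):
  q=Ro.from_euler('y',90,degrees=True)
E
```

```text
base [ 0.5834 -0.1499  0.014 ] [ 0.5956 -0.2934  0.014 ] [ 0.6782 -0.138   0.014 ] 0.1440796382109806 0.09553239497694575
yaw 0.08464419329895993
origin [ 0.6394 -0.2174  0.014 ] axis [ 0.5547 -0.2246  0.125 ]
handle rel stand 0.004340215361705971 -0.02384102053104361 0.032 0.03990481499721109
scene base near-left, near-right [ 0.582 -0.141  0.014] [ 0.5981 -0.2928  0.014 ] [ 0.6727 -0.1323  0.014 ]
box [ 0.4831 -0.163   0.07  ] [ 0.4774 -0.2837  0.07  ] [ 0.3939 -0.2794  0.07  ] [ 0.3994 -0.1605  0.07  ] [ 0.4384 -0.2216  0.07  ]
```

Base, handle radius (39.9 mm) and box sizes all agree. Now the push: the fingers go half open behind the box's -y face.

```bash
cat >> h.py <<'E'
def down(a):  # tool z down, tool x at heading a
    return [np.cos(a/2),np.sin(a/2),0,0]
E
python3 - <<'E'
from h import *
yaw=-.043
best=None
for a in(np.pi/2+yaw,-np.pi/2+yaw):
    js=[arm.ik(p,down(a)) for p in([.436,-.325,.2],[.436,-.325,.09],[.42,-.114,.09])]
    print(a,[None if j is None else np.round(j,2) for j in js])
    if all(j is not None for j in js) and best is None: best=a
o=down(best)
arm.move_gripper(.5)
arm.movep([.436,-.33,.22],o)
print(arm.read_time(),arm.read_tool_pos())
arm.line_to([.436,-.33,.09],.15)
print(arm.read_ft_force())
arm.line_to([.436,-.29,.09],.08)
print(arm.read_ft_force())
arm.line_to([.4195,-.117,.09],.06)
print(arm.read_ft_force(),arm.read_time(),arm.read_tool_pos())
arm.line_to([.42,-.135,.09],.1)
T=snapshot("top");cv2.imwrite("pics/top1.png",T[90:290,140:360].repeat(3,0).repeat(3,1))
E
```

```text
1.5277963267948966 [array([ 0.77,  0.59, -0.26,  1.85,  0.21,  0.73,  0.35]), array([ 0.71,  0.76, -0.16,  1.92,  0.25,  0.48,  0.32]), array([ 0.31,  0.68, -0.14,  2.22,  0.34,  0.26, -0.17])]
-1.6137963267948965 [array([ 0.28,  0.63,  0.5 ,  1.86, -0.42,  0.76, -2.17]), array([ 0.35,  0.79,  0.4 ,  1.93, -0.58,  0.53, -2.03]), array([ 0.02,  0.7 ,  0.29,  2.23, -0.67,  0.3 , -2.29])]
1.75 [ 0.43534401 -0.33235675  0.22034688]
[-0.07381841 -1.5381066   0.46182132]
[-0.04857346  0.30056347 -0.57937703]
[-0.16231302 -1.15802337 -0.14555567] 6.4667 [ 0.41951184 -0.11710897  0.09000236]
```

View pics/top1.png

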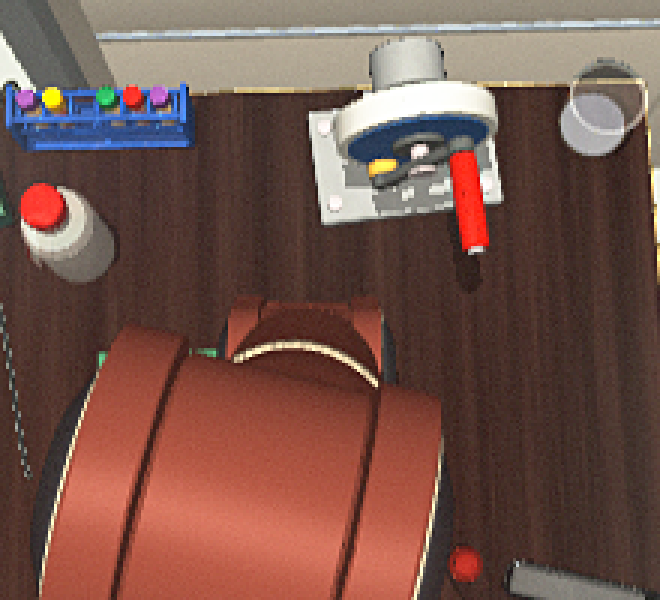

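The arm hides the mat in this view. I'll withdraw to the pre-grasp pose above the handle (tool tilted 25° so the body stays clear of the crank arm) and look again.

```bash
cat >> h.py <<'E'
yaw=.085;tilt=np.radians(25)
xv=np.array([np.cos(yaw),np.sin(yaw),0]);yv=np.array([-np.sin(yaw),np.cos(yaw),0]);zv=np.array([0,0,1.])
AX=np.array([.5415,-.2235,.125])   # axis point at the plane where the pads hold
def ori(flip=0):
    return (Ro.from_euler('z',yaw)*Ro.from_euler('y',-tilt)*Ro.from_euler('x',np.pi)*Ro.from_euler('z',flip*np.pi))
tz=ori().as_matrix()[:,2]
def circ(q,c=AX): return c+.04*(-np.sin(q)*yv+np.cos(q)*zv)
E
python3 - <<'E'
from h import *
np.set_printoptions(precision=2,suppress=True)
q0=.64
for fl in(0,1):
    o=ori(fl).as_quat()
    js=[arm.ik(circ(q)-.054*tz,o) for q in np.arange(8)*np.pi/4]+[arm.ik(circ(q0)-.15*tz,o)]
    print(fl,*js,sep="\n")
arm.line_to([.42,-.16,.09],.15)
arm.line_to([.42,-.2,.22],.2)
fl=0
arm.move_gripper(.85)
arm.movep(circ(q0)-.15*tz,ori(fl).as_quat())
p,r=arm.read_tool_pos(),arm.read_eef_rot()
print(p,arm.read_time())
W=snapshot("wrist");T=snapshot("top");S=snapshot("scene")
for n,i in(("wrist",W),("top",T),("scene",S)):cv2.imwrite(f"pics/{n}2.png",i)
g=biggest(mask(T,(45,80,50),(85,255,255),(150,195,250,270)));print(cv2.boundingRect(g))
cv2.imwrite("pics/c2.png",np.hstack([cv2.resize(T[90:290,140:340],(400,400)),cv2.resize(W,(400,300)) if 0 else cv2.copyMakeBorder(cv2.resize(W,(400,300)),0,100,0,0,0)]))
E
```

```text
0
[ 0.63  0.53 -0.24  2.02 -0.41  0.24 -0.66]
[ 0.68  0.57 -0.25  1.99 -0.41  0.25 -0.62]
[ 0.71  0.62 -0.27  1.99 -0.44  0.2  -0.55]
[ 0.71  0.67 -0.3   2.03 -0.49  0.11 -0.5 ]
[ 0.68  0.68 -0.33  2.08 -0.53  0.03 -0.5 ]
[ 0.63  0.65 -0.32  2.11 -0.54  0.02 -0.54]
[ 0.58  0.58 -0.27  2.11 -0.52  0.08 -0.6 ]
[ 0.57  0.53 -0.24  2.07 -0.46  0.18 -0.66]
[ 0.79  0.39 -0.33  1.98 -0.27  0.44 -0.75]
1
[ 0.92  0.61 -0.69  2.02  0.65  0.29  1.46]
[ 0.98  0.65 -0.72  1.98  0.69  0.31  1.48]
[ 0.99  0.72 -0.72  1.99  0.87  0.28  1.34]
[ 0.95  0.75 -0.69  2.02  1.13  0.24  1.08]
[ 0.82  0.72 -0.55  2.08  1.34  0.13  0.81]
[ 0.71  0.67 -0.45  2.11  1.33  0.08  0.75]
[ 0.77  0.63 -0.57  2.11  1.06  0.16  0.99]
[ 0.85  0.6  -0.65  2.07  0.79  0.23  1.28]
[ 1.13  0.48 -0.82  1.97  0.31  0.46  1.83]
[ 0.48 -0.25  0.29] 9.1333
(172, 206, 68, 54)
```

View pics/c2.png

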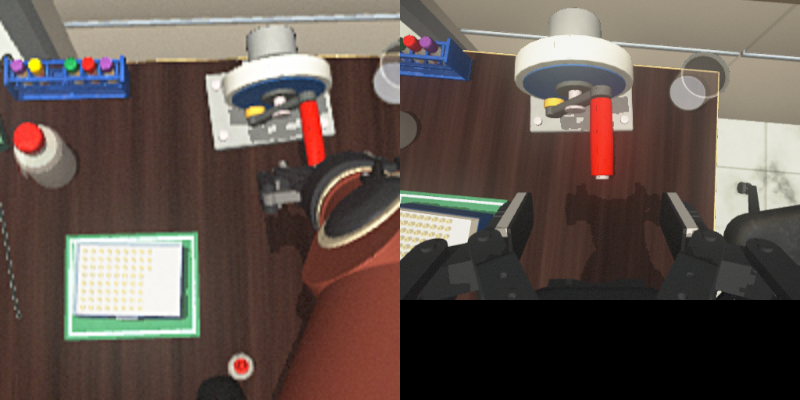

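The box lid, (77,240) to (182,318) in the left half, sits in the middle of the mat. In the wrist view the handle is centred between the fingers (column 201 of 400) and vertical. Joint 6 would come close to its limit at 25°, so I'm using a 12° tilt. Next: grip, then the first few steps of the turn.

```bash
sed -i 's/radians(25)/radians(12)/' h.py; python3 - <<'E'
from h import *
np.set_printoptions(precision=3,suppress=True)
b=onz("top",np.array([130.2,279])/2+[140,90],.07);print("box",b,"mat .4215 -.042")
q0=.64;o=ori().as_quat()
js=[arm.ik(circ(q)-.054*tz,o) for q in np.arange(8)*np.pi/4];print("j6",[j[5] for j in js])
arm.movep(circ(q0)-.13*tz,o)
arm.line_to(circ(q0)-.054*tz,.12)
print(arm.read_ft_force(),arm.read_time())
arm.move_gripper(0,60)
F=arm.read_ft_force();print("gripped",F,arm.read_wrist_torque(),arm.read_finger_force(),arm.read_opening(),arm.read_tool_pos(),arm.read_time())
C=AX.copy()
for k in range(1,5):
    q=q0+k*np.radians(8)
    arm.line_to(circ(q,C)-.054*tz,.03)
    F=arm.read_ft_force();ur=-np.sin(q)*yv+np.cos(q)*zv;ut=-np.cos(q)*yv-np.sin(q)*zv
    print(round(np.degrees(q)),"tan",F@ut,"rad",F@ur,"ax",F@xv,arm.read_finger_force(),arm.read_time())
arm.pause(.2);F=arm.read_ft_force();print("after pause",F@ut,F@ur)
E
```

```text
box [ 0.421 -0.048  0.07 ] mat .4215 -.042
j6 [np.float64(0.5529569956599217), np.float64(0.5532810634188351), np.float64(0.501998482024918), np.float64(0.4265930006921445), np.float64(0.36892698359808745), np.float64(0.36571694099652635), np.float64(0.421032503566774), np.float64(0.4993212899735485)]
[-0.359  0.491  0.034] 10.4417
gripped [-0.093 -5.479  2.542] [-1.015  0.308 -0.087] 58.670248383132275 0.21611404691082584 [ 0.533 -0.251  0.211] 10.975
45 tan 0.6780447333606299 rad 6.318919801447594 ax -1.1169959543441166 58.88216616993304 11.3083
53 tan 0.24602093589262736 rad 7.080786241077001 ax -1.4500936837478346 58.815942752407864 11.6417
61 tan 1.1540627469574927 rad 6.624480754521969 ax -1.4563111334162187 58.72560877120122 11.975
69 tan 0.3687559899606565 rad 6.285499732793812 ax -1.0036738821011855 58.643928473757114 12.3083
after pause -0.2650188508060757 6.245603624204892
```

```bash
cat >> h.py <<'E'
def turn(q,q1,step,C,log,v=.03,gain=1e-4):
    n=int(np.ceil(abs(q1-q)/step));dq=(q1-q)/n
    for k in range(n):
        q+=dq
        arm.line_to(circ(q,C)-.054*tz,v)
        F=np.mean([arm.read_ft_force() for _ in range(3)],0)
        ur=-np.sin(q)*yv+np.cos(q)*zv;ut=-np.cos(q)*yv-np.sin(q)*zv
        log.append([q,F@ut,F@ur,F@xv,arm.read_finger_force(),arm.read_time()])
        if np.linalg.norm(F)>30: print("STOP",F);break
        C=C+np.clip(gain*(F@ur),-.0006,.0006)*ur
    return q,C
E
python3 - <<'E'
from h import *
np.set_printoptions(precision=2,suppress=True)
log=[];q,C=turn(.64+np.radians(32),.64+2*np.pi,np.radians(9),AX.copy(),log)
L=np.array(log);np.save("log.npy",L);np.save("C.npy",C)
print(np.c_[np.degrees(L[:,0]),L[:,1:]]);print(q,C-AX)
A=np.c_[np.ones(len(L)),np.sin(L[:,0]),np.cos(L[:,0])];s=np.linalg.lstsq(A,L[:,1],rcond=None)[0]
print(s,np.hypot(*s[1:]),np.degrees(np.arctan2(s[2],s[1])),np.std(A@s-L[:,1]))
cv2.imwrite("pics/w3.png",snapshot("wrist"));print(arm.read_time())
E
```

```text
[[ 77.53   0.22   6.67   0.28  58.58  12.87]
 [ 86.4   -0.61   5.21  -0.44  58.43  13.22]
 [ 95.26  -1.91   4.13   0.56  58.41  13.58]
 [104.13  -1.67   2.01   0.93  58.44  13.94]
 [112.99  -2.16  -0.28   0.28  58.61  14.3 ]
 [121.86  -3.48  -4.26   0.09  58.9   14.66]
 [130.72  -4.54  -5.04  -1.26  59.14  15.02]
 [139.59  -4.3   -6.37  -1.59  59.34  15.38]
 [148.45  -4.56  -6.86  -1.57  59.48  15.73]
 [157.32  -4.54  -5.51  -1.93  59.45  16.09]
 [166.18  -5.91  -3.97  -0.37  59.2   16.45]
 [175.05  -5.9    0.92   0.66  58.85  16.81]
 [183.91  -5.76   0.34   1.15  59.03  17.17]
 [192.78  -5.13   0.59   1.42  59.59  17.52]
 [201.64  -4.88   0.04   0.22  59.89  17.88]
 [210.51  -4.5   -3.01  -1.37  60.07  18.24]
 [219.37  -3.35  -3.98  -1.92  60.21  18.6 ]
 [228.24  -1.32  -4.1   -2.43  60.29  18.96]
 [237.1    0.28  -4.44  -3.93  60.3   19.32]
 [245.97   0.3   -5.02  -3.6   60.23  19.68]
 [254.83  -1.42  -3.1   -3.42  60.13  20.03]
 [263.7    0.76  -3.18  -5.25  60.18  20.39]
 [272.56   1.63  -2.85  -4.67  60.25  20.75]
 [281.43   2.28  -2.1   -6.76  60.29  21.11]
 [290.29   1.18  -1.14  -6.35  60.34  21.47]
 [299.16   2.78  -0.98  -6.49  60.36  21.82]
 [308.02   1.63  -1.07  -8.03  60.35  22.18]
 [316.89   2.07  -1.87  -6.68  60.28  22.54]
 [325.75   1.59  -2.93  -6.12  60.15  22.9 ]
 [334.62   2.19  -4.05  -5.58  60.    23.26]
 [343.48   1.14  -3.71  -5.85  59.91  23.62]
 [352.34  -0.07  -5.06  -5.72  59.79  23.98]
 [361.21   0.68  -3.9   -6.46  59.82  24.33]
 [370.07   1.24  -3.38  -4.81  59.89  24.69]
 [378.94   0.69  -2.63  -4.94  59.94  25.05]
 [387.8    0.88  -1.6   -6.05  59.98  25.41]
 [396.67   1.3   -2.79  -4.68  59.98  25.77]]
6.92318530717959 [ 0. -0.  0.]
[-1.1  -1.19  3.2 ] 3.4097947051685673 110.44516778791831 1.1310886901501074
25.8167
```

View pics/w3.png

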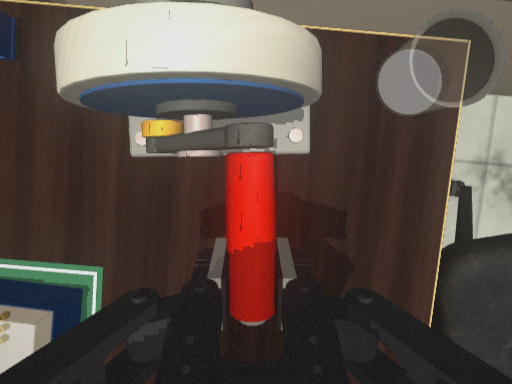

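The wrist view shows the handle still held between the pads (rows 150–320) after a full turn. Stopped readings lose part of the drag, so I'll turn back once, which lets drag and offsets cancel.

```bash
python3 - <<'E'
from h import *
np.set_printoptions(precision=2,suppress=True)
log=[];q,C=turn(6.92318530717959,.64+np.radians(0),np.radians(9.01),np.load("C.npy"),log)
R=np.array(log);np.save("logr.npy",R);np.save("C.npy",C);L=np.load("log.npy")
print(np.c_[np.degrees(R[:,0]),R[:,1:4]],R[-1,5],q,C-AX)
def fit(X,f):
    A=np.c_[np.ones(len(X)),np.sin(X[:,0]),np.cos(X[:,0])];s=np.linalg.lstsq(A,f,rcond=None)[0]
    print(s,np.hypot(*s[1:]),np.degrees(np.arctan2(s[2],s[1])),np.std(A@s-f))
fit(L,L[:,1]);fit(R,R[:,1])
Z=np.r_[L,R];d=np.r_[np.ones(len(L)),-np.ones(len(R))]
A=np.c_[np.ones(len(Z)),d,np.sin(Z[:,0]),np.cos(Z[:,0])];s=np.linalg.lstsq(A,Z[:,1],rcond=None)[0]
print("both",s,np.hypot(*s[2:]),np.degrees(np.arctan2(s[3],s[2])))
# constant sensor offset in y,z shared: fit whole force vector with unknown offset
uy,uz=-np.cos(Z[:,0]),-np.sin(Z[:,0])
E
```

```text
[[387.67   2.73  -3.31  -4.48]
 [378.67   3.49  -1.28  -4.87]
 [369.67   3.93  -1.97  -5.84]
 [360.67   5.25   0.4   -6.89]
 [351.67   6.64   3.39  -9.04]
 [342.67   7.65   5.99 -10.69]
 [333.67   8.26   7.43 -11.83]
 [324.67   7.61   6.73 -10.59]
 [315.67   6.33   3.06 -11.08]
 [306.67   4.37   0.83  -9.71]
 [297.67   3.75   0.34  -9.11]
 [288.67   2.76   0.1   -8.59]
 [279.67   1.48  -1.42  -7.59]
 [270.67   0.93  -0.49  -8.32]
 [261.67   1.31  -0.15  -8.31]
 [252.67   0.19  -0.85  -7.42]
 [243.67  -0.77  -0.66  -6.91]
 [234.67  -0.19   0.75  -7.73]
 [225.67  -1.24   0.41  -6.56]
 [216.67  -2.81   1.74  -6.51]
 [207.67  -2.33   2.46  -6.77]
 [198.67  -1.47   2.59  -6.31]
 [189.67  -1.26   1.49  -6.09]
 [180.67  -1.01   0.16  -7.44]
 [171.67  -1.21   0.61  -6.15]
 [162.67  -0.28  -0.99  -6.68]
 [153.67  -1.97  -0.95  -7.45]
 [144.67  -1.32  -2.72  -7.07]
 [135.67  -0.91  -2.49  -7.74]
 [126.67  -1.57  -1.23  -7.17]
 [117.67  -1.61  -2.29  -7.18]
 [108.67  -0.67  -1.01  -6.04]
 [ 99.67  -1.56  -0.22  -6.17]
 [ 90.67  -1.92   0.22  -6.15]
 [ 81.67  -3.28   0.65  -5.61]
 [ 72.67  -3.15   0.93  -5.33]
 [ 63.67  -1.65   1.18  -3.98]
 [ 54.67  -0.11   1.6   -3.13]
 [ 45.67   1.62   0.93  -2.56]
 [ 36.67   2.26  -0.57  -1.61]] 40.15 0.6400000000000038 [ 0. -0.  0.]
[-1.1  -1.19  3.2 ] 3.4097947051685673 110.44516778791831 1.1310886901501074
[ 0.96 -1.77  3.46] 3.888975560283935 117.05367359774306 1.6505412219975881
both [-0.08 -1.04 -1.49  3.32] 3.6393522295520637 114.22099459261227
```

```bash
python3 - <<'E'
from h import *
np.set_printoptions(precision=2,suppress=True)
C=np.load("C.npy");q=.64;out=[]
for d in [55,75,95,115,135,115,95,75,55,35,20,35,55,66]:
    q,C=turn(q,np.radians(d),np.radians(11),C,[],v=.04)
    arm.pause(.15);Fs=[]
    for _ in range(5): arm.pause(.04);Fs.append(arm.read_ft_force())
    ur=-np.sin(q)*yv+np.cos(q)*zv;ut=-np.cos(q)*yv-np.sin(q)*zv;F=np.array(Fs)
    out.append([d,(F@ut).mean(),(F@ut)[0],(F@ut)[-1],(F@ur).mean(),arm.read_time()])
    if arm.read_time()>58: break
print(np.array(out),q);np.save("C.npy",C)
E
```

```text
[[ 55.     2.75   2.76   3.09  -0.57  41.12]
 [ 75.     2.47   1.91   3.12   0.56  42.13]
 [ 95.     0.2   -0.26   0.45   0.89  43.14]
 [115.    -1.15  -2.03  -1.42  -0.59  44.15]
 [135.    -4.03  -3.52  -4.46  -1.94  45.16]
 [115.    -2.64  -1.83  -2.45   1.5   46.17]
 [ 95.    -3.85  -2.95  -4.86   1.1   47.17]
 [ 75.    -2.29  -1.98  -1.71   0.64  48.18]
 [ 55.    -0.87  -0.63  -1.04   0.87  49.19]
 [ 35.     0.67   0.7    0.84   0.19  50.2 ]
 [ 20.     2.41   1.57   2.99  -1.08  51.12]
 [ 35.     1.1    1.15   1.3    0.16  52.05]
 [ 55.     1.3    1.23   1.61  -0.44  53.06]
 [ 66.     0.03   0.81   0.4   -0.36  53.92]] 1.1519173063162575
```

Averaging the paused up and down readings, the stable zero crossing is at about 65–72°. The full-loop fits gave 63–70°, so I'll stop at 68° and hand in.

```bash
python3 - <<'E'
from h import *
from station import ticket
C=np.load("C.npy");log=[]
turn(1.1519173063162575,np.radians(68),.1,C,log);arm.pause(.5)
T=snapshot("top");cv2.imwrite("pics/top4.png",T)
g=biggest(mask(T,(45,80,50),(85,255,255),(150,195,250,270)));print(cv2.boundingRect(g))
print(log,arm.read_finger_force(),arm.read_ft_force(),arm.read_time())
print(ticket.finish_job())
E
```

```text
(176, 248, 28, 8)
[[np.float64(1.1868238913561442), np.float64(-1.3930448840724354), np.float64(-0.273677947685758), np.float64(5.948790883143191), 60.7817529811291, 54.1667]] 60.77938970614923 [5.28686317 0.76060017 0.04886244] 54.7167
the job is handed in; nothing more can be done
None
```

I handed the job in at 54.7 s, and the hand-in call returned no verdict. The tip box measured about 6 mm from the mat's centre after the push and was not measured again afterwards. The crank went once round, then back again to cross-check the forces. The handle is still gripped at about 61 N, with the rotor held at 68°, where the forces put the heavy side straight down (estimates ranged from 63° to 72°).

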